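# Change over the slide scanner at the second-hand shop's bench

## Task

Slide the loaded slide tray by its blue handle into the scanner's slot until it is fully home, and leave it there. Then pinch the two orange side catches of the finished cassette together, draw the cassette straight up out of the scanner's top and finish while still holding it pinched, still and upright, with its underside at least a hand's breadth (10 cm) above the scanner's top. Leave the mug, the candlestick and the tin alone.

Things in the scene. Friction and masses are not known exactly. Their poses are not given: they have to be found in the camera images.
- scanner: Fixed slide scanner, off-white with a grey top, 170 (x) x 140 (y) x 106 mm high. Origin: centre of the footprint, on the bench, z up. Its front faces its own -x and has a slot at bench level; the cassette sits in a well in its flat top (z = 106 mm).
- slot (a point): Centre of the slot's mouth at the scanner's front face (scanner x = -85 mm), on the bench. The slot is a straight tunnel along scanner x, 65 mm wide and 62 mm high, with the bench as its floor. Two blue guide rails, 16 mm high, reach out from the mouth to scanner x = -120 mm, where they flare to 90 mm apart.
- slot_stop (a point): Hard stop at the slot's inner end, scanner x = +60 mm, at bench level: here the tray's nose ends when fully home.
- well (a point): Centre of the well's mouth in the scanner's top (scanner x = y = 0, z = 106 mm). Open upwards, 94 mm (x) x 59 mm (y), 34 mm deep (floor at z = 72 mm); below the rim its two long sides are undercut for the catches' hooks.
- tray: Loose grey slide tray filled with white-framed slides (fixed in it), 0.2 to 0.45 kg, 215 mm long (its x), 60 mm wide (y). Slides part 54 mm high over x = -22 to +107 mm, then a low tail (4 mm thick) with a handle. Origin: centre of the underside; its +x end goes in first, along scanner x. It slides on the bench with a few N and is pushed, not lifted.
- tray_nose (a point): Middle of the tray's leading (+x) end at the underside, 107.5 mm ahead of the tray's origin.
- tray_handle (a point): Grip point on the tray's blue upright handle post, 89.5 mm behind the tray's origin (tray x), 50 mm above the underside. The post is 24 mm along the tray's x, 14 mm across (y), its top 72 mm above the underside. With the tray home it stays outside, 52 mm in front of the scanner's front face.
- cassette: Loose black slide cassette latched in the scanner's well, axes parallel to the scanner's, 90 (x) x 55 (y) x 84 mm high, 0.17 to 0.37 kg. Origin: centre of the underside (72 mm above the bench when seated). 2 mm play all round. Its upper 50 mm stand above the scanner's top, 42 mm wide (y) at the ends; between these an orange catch on each y side. Unpinched it lifts 2 mm and locks.
- catch_left_pad (a point): Middle of the outer finger face of the orange catch on the cassette's +y side: 31 mm from the cassette's middle at rest (62 mm across both), 23 mm fully pinched (46 mm across); 62 mm above the cassette's underside (28 mm above the scanner's top when seated). The face is 28 mm wide (x), and reaches from 6 to 46 mm above the scanner's top.
- catch_right_pad (a point): The same on the cassette's -y side.
- catch_left (a joint): How far the +y catch is pushed in towards the cassette's middle, m: 0 at rest, 0.008 fully in (hard stop). A spring pushes it out, 2.7 N at rest and 6.3 N fully in. Its hook is clear of the rim from about 0.006 on.
- catch_right (a joint): The same for the -y catch.
- mug: Bystander: white ceramic mug, 76 mm wide, 90 mm high, loose. Origin: centre of the underside.
- candlestick: Bystander: brass candlestick, 76 mm foot, 105 mm high, loose. Origin: centre of the underside.
- tin: Bystander: closed tin with a red band, 72 mm wide, 85 mm high, loose. Origin: centre of the underside.
There are look-alikes about, which are no part of the job. What is meant by the scanner is not red or turquoise, and is the larger of those in its own colour.

How it is judged:
By the outcome, as a careful person would: the job done as asked, in the order asked, and still so for the second after the job is handed in, while the arm keeps its last pose, push and grip.
It also fails if it takes over 54 s, if anything falls off the work surface, if the arm or the gripper's body presses on something with over 40 N, if the wrist force passes 120 N, or if a joint passes its speed limit or range.

## Robot

A 6-joint arm with a two-finger parallel gripper is mounted at the origin on the work surface. World frame = base frame: x ahead of the robot, y to its left, z up, the work surface at z = 0. Lengths are in m, angles in rad, forces in N, time in s.
With the tool pointing down it reaches from about 0.375 to 0.9 m from the base axis. Payload 3.1 kg.
Tool frame: the origin (TCP) lies on the mounting face of the last link; the fingertips stand 182 mm ahead of it and the grasp point (between the pads) lies 164 mm ahead of it; z points along the fingers, y is the direction in which the jaws open and shut (so a half turn about z gives the same grasp; the last joint's range is limited). The gripper opens to 87 mm and grips with 3 to 60 N. Pads are 19 mm wide; open, the fingers measure 117 mm over their backs; the gripper's body (75 mm by 190 mm) begins 51 mm behind the grasp point.
Start: joints at [0.956, 0.527, 1.433, -0, 1.181, -0.178], TCP at [0.264, 0.566, 0.405] pointing down, gripper open.
Joint ranges: [-3.08, 3.08], [-0.75, 2.2], [0.22, 2.44], [-1.43, 4.57], [0, 2.65], [-2.85, 2.85]. Speed limits (rad/s): [2.79, 2.79, 3.14, 3.14, 3.14, 3.14].

## Interface

Orientations are given as a unit quaternion [x, y, z, w].
In Python, from rig import robot, camera, camera_model gives the robot as it stands.
- The arm moves only by the tool drive_tool, never from a script. Its argument "plan" is a list that holds one entry, the list of rows, each a list of 6 numbers: the shift along the world's x, y, z in units of 2.5 cm (1.0 is 2.5 cm), then the turn, a rotation vector about the world's x, y, z in units of 6 degrees (1.0 is 6 degrees). A call has 1 to 8 rows; each row shifts and turns the commanded pose from where the row before left it; what a row does not reach is not made up. A row lasts 1/8 s, in which the tool goes at most 62.5 mm and 10.7 degrees, less where a joint would pass 70% of its speed; a pose out of reach is approached as far as the arm can. A call with a number of a shift or a turn outside -1 to 1 is refused whole. A call with a gripper value outside its range is refused whole. "grip" is the closure, from 0 (fully open) to 1 (shut), set as the call begins (left out, the last holds). The fingers move at their own pace and stop on an object; "force" is the grip in N (left out, the last holds). Time passes only in rows, so rows that do not move let the fingers close. It gives the time, the measured TCP pose, the force and the opening at its end, in the units of the state.
- robot.get_obs(): the state, without advancing time (a new reading comes with each control period).
- camera(name): name is "scene" or "top"; returns the picture (420x560x3 uint8, red, green, blue); there is no depth.
- camera_model(name): a dict with "K" (3x3 intrinsics, pixels), "world_to_cam" (4x4, takes a point from world to camera coordinates). Camera axes: x right, y up, looking along -z (the intrinsics and any distortion apply to the point x, -y, -z); pixel columns grow to the right and rows downward; lengths in m; the calibration is good to about 2 mm. A picture is of the moment at which its call begins. camera_model takes no time and is no camera call.
- robot.hand_in(): hands the job in, once; it reports no verdict.
The state is a dict: "time": time; "q": joint angles; "joint_velocities": joint speeds; "joint_torque": joint torques, N m; "position": TCP position; "tool_rot": TCP orientation; "ft_force": force on the tool from outside, world axes, zero at the start; "moment": the same for the moment, N m; "grip_width": finger opening in m.
Only numpy, scipy, OpenCV 4.12 (cv2) and the standard library are available. Lean on these libraries where they do the work, as an engineer would, in place of code of your own. Each camera call takes 0.05 s, during which the arm holds its last target.

## Working session

There is one attempt and no reset: what is moved stays moved. The work goes in short steps, Python scripts to look and compute and a tool call to move; the robot and the scene stay as the last step left them, time stands still between calls to the robot, and variables do not carry over. Pictures are saved under pics/ and viewed, and the job is handed in when it is done.

Besides the shell and the picture viewer there is one more tool, called after "Emit:" by a JSON object that holds its "method" and its "body". drive_tool: Moves the arm, as the interface text tells. Shifts and turns lie within -1 to 1; 1 stands for 2.5 cm of shift or 6 degrees of turn. Its arguments: {"type":"object","properties":{"plan":{"type":"array","items":{"type":"array","items":{"type":"array","items":{"type":"number","minimum":-1,"maximum":1}}}},"grip":{"type":"number"},"force":{"type":"number"}},"required":["plan"]}

```bash
ls; mkdir -p pics; python3 - <<'E'
from rig import robot,camera,camera_model
import cv2
for n in("scene","top"):
    cv2.imwrite(f"pics/{n}0.png",cv2.cvtColor(camera(n),cv2.COLOR_RGB2BGR)); m=camera_model(n);print(n,m)
print(robot.get_obs())
E
```

```text
pics
scene {'K': array([[466.99570757,   0.        , 276.53135336],
       [  0.        , 466.99570757, 212.47506176],
       [  0.        ,   0.        ,   1.        ]]), 'world_to_cam': array([[-0.41337412,  0.91043619, -0.01509219,  0.2523527 ],
       [-0.68274343, -0.29894069,  0.66670524,  0.29486344],
       [ 0.60248091,  0.28590279,  0.74516867, -1.64840719],
       [ 0.        ,  0.        ,  0.        ,  1.        ]])}
top {'K': array([[504.8164646 ,   0.        , 279.44841501],
       [  0.        , 504.8164646 , 215.9424229 ],
       [  0.        ,   0.        ,   1.        ]]), 'world_to_cam': array([[-5.57564397e-03, -9.99413951e-01,  3.37737519e-02,
        -5.38668125e-02],
       [ 9.88760406e-01, -4.63801545e-04,  1.49508005e-01,
        -5.53822492e-01],
       [-1.49404722e-01,  3.42277520e-02,  9.88183531e-01,
        -1.10839986e+00],
       [ 0.00000000e+00,  0.00000000e+00,  0.00000000e+00,
         1.00000000e+00]])}
{'time': 0.1, 'q': array([ 9.55482146e-01,  5.28371538e-01,  1.43377484e+00, -2.70449742e-05,
        1.18140472e+00, -1.78477186e-01]), 'joint_velocities': array([ 0.00096178, -0.00051244, -0.00309731,  0.00024152,  0.00311104,
       -0.00193969]), 'joint_torque': array([-3.39711851e-04, -4.40982771e+01, -1.77151501e+01,  6.35184674e-02,
        5.33629116e-02, -5.61809202e-05]), 'position': array([0.26420332, 0.56606846, 0.40386995]), 'tool_rot': array([ 2.16680839e-01,  9.76242006e-01, -9.07939374e-04, -3.66993419e-04]), 'ft_force': array([ 0.13069367,  0.9488902 , -0.28359057]), 'moment': array([ 0.00707053, -0.05125199, -0.04234511]), 'grip_width': 0.087042044630446}
```

View pics/scene0.png

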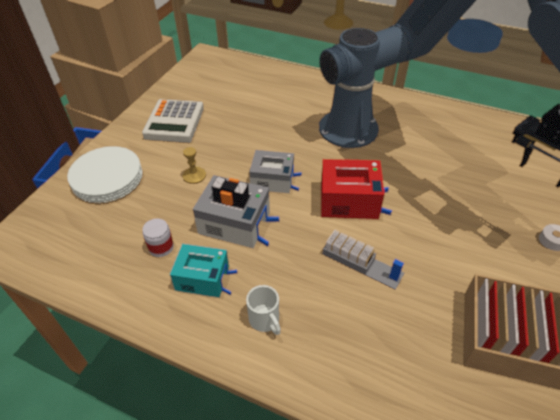

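View pics/top0.png

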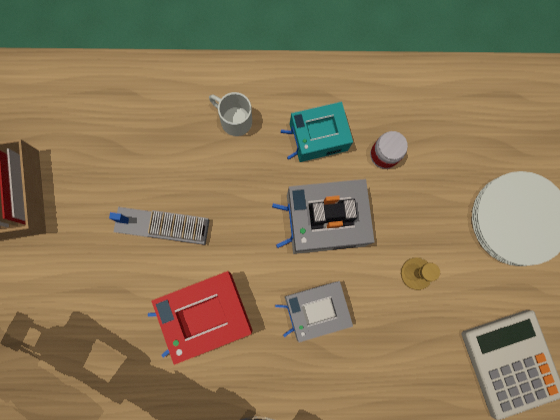

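Four look-alike scanners appear in the top view: turquoise (321,131), red (202,317), small grey (319,311) and large grey (331,216). The large grey one fits: it is neither red nor turquoise, it is the larger grey, and it holds the cassette with orange catches. I'll confirm that in an enlarged crop.

```bash
python3 - <<'E'
import cv2
a=cv2.imread("pics/top0.png")
cv2.imwrite("pics/cropA.png",cv2.resize(a[170:265,265:385],None,fx=6,fy=6,interpolation=cv2.INTER_CUBIC))
cv2.imwrite("pics/cropB.png",cv2.resize(a[190:260,95:225],None,fx=6,fy=6,interpolation=cv2.INTER_CUBIC))
b=cv2.imread("pics/scene0.png")
cv2.imwrite("pics/cropC.png",cv2.resize(b[160:290,180:410],None,fx=3.4,fy=3.4,interpolation=cv2.INTER_CUBIC))
E
```

```text
(no output)
```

View pics/cropA.png

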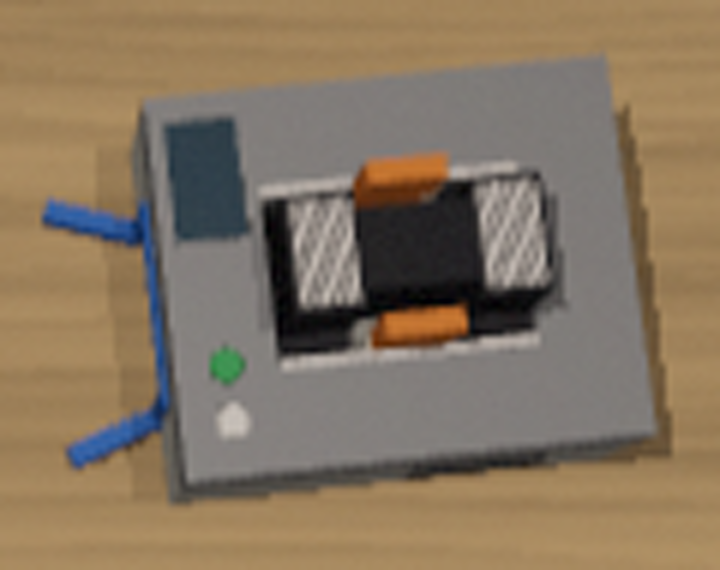

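View pics/cropB.png

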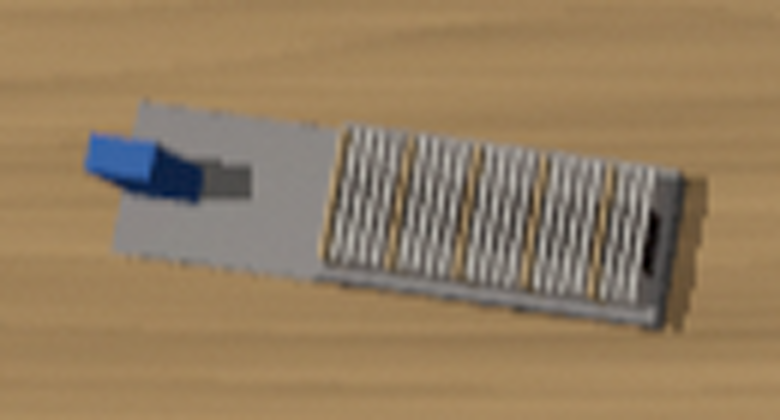

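View pics/cropC.png

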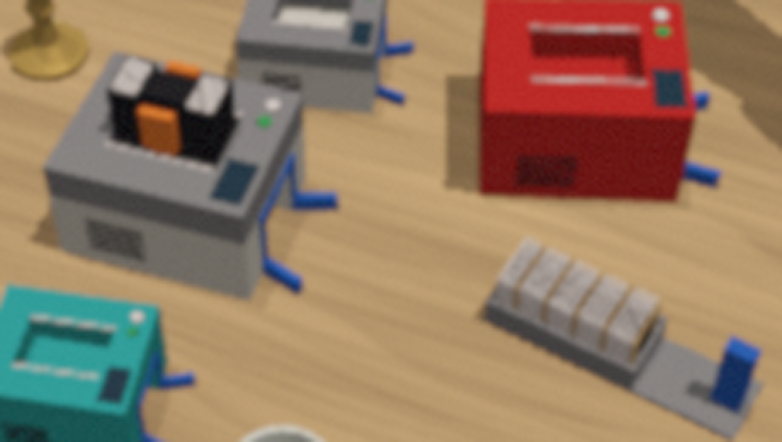

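```bash
cat > h.py <<'E'
import numpy as np,cv2
from rig import robot,camera,camera_model
def ray(n,uv):
    m=camera_model(n);W=m["world_to_cam"];R=W[:3,:3];t=W[:3,3]
    p=np.linalg.inv(m["K"])@np.array([uv[0],uv[1],1.]);d=R.T@np.array([p[0],-p[1],-p[2]]);return -R.T@t,d
def onz(n,uv,z):
    o,d=ray(n,uv);return o+d*(z-o[2])/d[2]
def proj(n,X):
    m=camera_model(n);W=m["world_to_cam"];c=W[:3,:3]@np.array(X)+W[:3,3];p=m["K"]@np.array([c[0],-c[1],-c[2]]);return p[:2]/p[2]
def tri(a,b):
    o1,d1=ray("top",a);o2,d2=ray("scene",b);A=np.c_[d1,-d2];s=np.linalg.lstsq(A,o2-o1,rcond=None)[0]
    p,q=o1+s[0]*d1,o2+s[1]*d2;return (p+q)/2,np.linalg.norm(p-q)
E
python3 - <<'E'
from h import *
np.set_printoptions(precision=4,suppress=True)
un=lambda p,ox,oy,f=6:((p[0]+.5)/f-.5+ox,(p[1]+.5)/f-.5+oy)
P=[onz("top",un(p,265,170),.106) for p in[(145,100),(603,55),(656,434),(187,484)]]
for i in range(4):print(P[i],np.linalg.norm(P[i]-P[(i+1)%4]))
c=sum(P)/4;print("scanner",c)
d=P[1]-P[0]+P[2]-P[3];print("yaw",np.arctan2(d[1],d[0]));d=P[3]-P[0]+P[2]-P[1];print("yaw from short",np.arctan2(d[1],d[0])-0)
# cassette: white cushions / orange at z ~ .152
hs=lambda im:cv2.cvtColor(im,cv2.COLOR_BGR2HSV)
a=cv2.imread("pics/top0.png");b=cv2.imread("pics/scene0.png")
def comps(im,lo,hi,x0,x1,y0,y1):
    m=cv2.inRange(hs(im),lo,hi);k=np.zeros_like(m);k[y0:y1,x0:x1]=m[y0:y1,x0:x1]
    n,l,s,ce=cv2.connectedComponentsWithStats(k)
    for i in range(1,n):
        if s[i,4]>8:
            r=cv2.minAreaRect(np.argwhere(l==i)[:,::-1].astype(np.float32));print(s[i],ce[i],r)
print("top orange");comps(a,(5,150,90),(18,255,255),300,370,180,240)
print("scene orange");comps(b,(5,150,90),(18,255,255),200,260,165,220)
print("blue top");comps(a,(105,120,40),(125,255,255),90,140,190,240)
print("blue scene");comps(b,(105,120,40),(125,255,255),380,410,250,290)
# tray
T=lambda p,z:onz("top",un(p,95,190),z)
q=[T((143,100),.004),T((113,252),.004)];print("tail",q,np.linalg.norm(q[0]-q[1]))
E
```

```text
[ 0.6093 -0.0739  0.106 ] 0.16837073240198663
[ 0.6264 -0.2415  0.106 ] 0.1396402724236216
[ 0.4875 -0.2562  0.106 ] 0.16941229444246436
[ 0.47   -0.0877  0.106 ] 0.13997470284911037
scanner [ 0.5483 -0.1648  0.106 ]
yaw -1.4685151817693403
yaw from short -3.0392002439162615
top orange
[324 196  15   8  89] [331.0562 199.3708] ((330.984619140625, 199.376953125), (5.9536662101745605, 14.760132789611816), 82.87498474121094)
[327 221  16   7  89] [334.6067 223.8539] ((334.5, 224.0), (6.0, 15.0), 90.0)
scene orange
[229 178  10   5  34] [233.4118 180.0882] ((233.4706268310547, 180.11766052246094), (9.216353416442871, 3.395498752593994), 14.03624439239502)
[220 190  13  15 149] [226.1879 197.094 ] ((226.0, 197.0), (14.0, 12.0), 90.0)
blue top
[110 213  19  10 131] [118.6412 217.6794] ((118.70589447021484, 217.67648315429688), (19.160314559936523, 7.761139392852783), 14.03624439239502)
blue scene
[390 260  13  20 152] [395.6579 269.7697] ((395.75006103515625, 269.7500305175781), (8.221921920776367, 18.65743637084961), 18.434947967529297)
tail [array([0.5826, 0.3198, 0.004 ]), array([0.523 , 0.3288, 0.004 ])] 0.06029924184327221
```

```bash
python3 - <<'E'
from h import *
np.set_printoptions(precision=4,suppress=True)
un=lambda p,ox,oy,f=6:((p[0]+.5)/f-.5+ox,(p[1]+.5)/f-.5+oy)
T=lambda p,z:onz("top",un(p,95,190),z)[:2]
an=lambda d:np.arctan2(d[1],d[0])
a,b=T((143,100),.004),T((338,127),.004);print("upper tail edge",a,b,np.linalg.norm(a-b),an(b-a))
a,b=T((113,252),.004),T((318,280),.004);print("lower tail edge",a,b,np.linalg.norm(a-b),an(b-a))
a,b=T((113,252),.002),T((655,329),.002);print("lower full",a,b,np.linalg.norm(a-b),an(b-a))
a,b=T((345,123),.054),T((683,172),.054);print("top edge slides",a,b,np.linalg.norm(a-b),an(b-a))
H=[T(p,.072) for p in[(92,132),(160,141),(153,181),(86,173)]];print(H,np.mean(H,0),[np.linalg.norm(H[i]-H[i-1]) for i in range(4)])
# scanner-frame helper: edge checks
s=np.array([.5483,-.1648]);x=np.array([np.cos(-1.4685),np.sin(-1.4685)]);y=np.array([-x[1],x[0]])
print("slot",s-.085*x,"rails",s-.12*x)
un2=lambda p:un(p,265,170)
for uv in [(45,205),(75,460)]:
    g=onz("top",un2(uv),.016)[:2]-s;print("rail end in scanner",g@x,g@y)
for uv in [(331.06,199.37),(334.6,223.85)]:
    g=onz("top",uv,.15)[:2]-s;print("catch",g@x,g@y)
for uv in[(480,183),(543,176),(550,287),(490,297),(290,200),(350,196),(360,303),(302,309)]:
    g=onz("top",un2(uv),.156)[:2]-s;print("cass top",g@x,g@y)
E
```

```text
upper tail edge [0.5826 0.3198] [0.5719 0.2441] 0.07648156857945206 -1.7107408702868796
lower tail edge [0.523  0.3288] [0.5119 0.2498] 0.07975265944567628 -1.7095582432258274
lower full [0.5232 0.3294] [0.4928 0.1199] 0.2117124872120174 -1.7149572510451139
top edge slides [0.5653 0.2304] [0.5468 0.1044] 0.1273951252897754 -1.7171720148080216
[array([0.5591, 0.3184]), array([0.5557, 0.2936]), array([0.5409, 0.2955]), array([0.5439, 0.3199])] [0.5499 0.3068] [np.float64(0.015256211581124378), np.float64(0.02502828034057468), np.float64(0.014935466846893527), np.float64(0.02455475681891708)]
slot [ 0.5396 -0.0802] rails [ 0.536  -0.0454]
rail end in scanner -0.1208579272613864 0.05084967009446067
rail end in scanner -0.11987931114010879 -0.04950464732378857
catch -0.002774718746550037 0.024372239331897687
catch -0.0017883192151110405 -0.027435752889909532
cass top 0.024080579763161816 0.019008520190985655
cass top 0.04616402952246949 0.01922674132975884
cass top 0.04352577185281132 -0.019490587436466617
cass top 0.022463496987082835 -0.020805484799326965
cass top -0.04206606674486294 0.019779941546880713
cass top -0.021278445498032424 0.01906143663827089
cass top -0.022345394217900955 -0.01826345664116557
cass top -0.042421700925160497 -0.018273445763876555
```

Confirmed: the large grey scanner measures 168–169 × 140 mm, with its centre at (0.548, -0.165), yaw -1.4685 and the cassette centred in it. The tray has yaw -1.714 and its handle is at (0.550, 0.307). Next I move above the handle and turn the jaws to -8.2°.

Emit:
{"method": "drive_tool", "body": {"plan": [[[0.88,-0.8,0,0,0,-0.94],[0.88,-0.8,0,0,0,-0.94],[0.88,-0.8,0,0,0,-0.94],[0.88,-0.8,0,0,0,-0.94],[0.88,-0.8,0,0,0,-0.94],[0.88,-0.8,0,0,0,-0.94],[0.88,-0.8,0,0,0,-0.94],[0.88,-0.8,0,0,0,-0.94]]], "grip": 0, "force": 30}}

```text
time: 1.1
position: [0.4409, 0.4055, 0.4043]
tool_rot: [0.576, 0.817, -0.0, -0.0]
ft_force: [0.1, 0.1, -1.1]
grip_width: 0.0867
```

Emit:
{"method": "drive_tool", "body": {"plan": [[[0.88,-0.8,0,0,0,-0.94],[0.88,-0.8,0,0,0,-0.94],[0.88,-0.8,0,0,0,-0.94],[0.88,-0.8,0,0,0,-0.94],[0.88,-0.8,0,0,0,-0.94],[0,0,0,0,0,0],[0,0,0,0,0,0]]]}}

```text
time: 1.98
position: [0.5498, 0.3065, 0.4043]
tool_rot: [0.756, 0.654, -0.001, -0.001]
ft_force: [0.5, -0.6, 0.5]
grip_width: 0.0868
```

```bash
cat > st.py <<'E'
from h import *
from scipy.spatial.transform import Rotation as Rn
np.set_printoptions(precision=4,suppress=True)
o=robot.get_obs();R=Rn.from_quat(o["tool_rot"]).as_matrix()
g=np.array(o["position"])+.164*R[:,2]
a=np.degrees(np.arctan2(R[1,1],R[0,1]));a=(a+90)%180-90
print("t",o["time"],"tcp",o["position"],"grasp",g,"jaw deg",a,"z",R[:,2],"F",o["ft_force"],"M",o["moment"],"w",o["grip_width"],"q",o["q"])
E
python3 st.py
```

```text
t 1.975 tcp [0.5498 0.3065 0.4043] grasp [0.5495 0.3065 0.2403] jaw deg -8.301056816216118 z [-0.0018 -0.     -1.    ] F [ 0.4755 -0.5791  0.5008] M [-0.105   0.0557  0.0109] w 0.08682523148172663 q [0.3312 0.5344 1.421  0.0006 1.188  0.4759]
```

Emit:
{"method": "drive_tool", "body": {"plan": [[[0,0,-0.9,0,0,0],[0,0,-0.9,0,0,0],[0,0,-0.9,0,0,0],[0,0,-0.9,0,0,0],[0,0,-0.9,0,0,0],[0,0,-0.9,0,0,0],[0,0,-0.9,0,0,0],[0,0,-0.9,0,0,0]]]}}

```text
time: 2.98
position: [0.5492, 0.3075, 0.2241]
tool_rot: [0.756, 0.655, -0.0, -0.0]
ft_force: [0.1, 0.1, -0.2]
grip_width: 0.0867
```

Emit:
{"method": "drive_tool", "body": {"plan": [[[0,0,0,0,0,0],[0,0,0,0,0,0],[0,0,0,0,0,0],[0,0,0,0,0,0],[0,0,0,0,0,0],[0,0,0,0,0,0],[0,0,0,0,0,0],[0,0,0,0,0,0]]], "grip": 1}}

```text
time: 3.98
position: [0.5504, 0.3063, 0.2247]
tool_rot: [0.757, 0.654, -0.0, -0.0]
ft_force: [-0.5, -1.8, -1.4]
grip_width: 0.0147
```

```bash
python3 st.py; python3 - <<'E'
from h import *
for n in("scene","top"):
    cv2.imwrite(f"pics/{n}1.png",cv2.cvtColor(camera(n),cv2.COLOR_RGB2BGR))
a=cv2.imread("pics/top1.png");b=cv2.imread("pics/scene1.png")
o=np.hstack([cv2.resize(a[150:280,70:260],(390,268)),cv2.resize(b[200:320,290:450],(390,268))]);cv2.imwrite("pics/c1.png",o)
E
```

```text
t 3.975 tcp [0.5504 0.3063 0.2247] grasp [0.5503 0.3063 0.0607] jaw deg -8.349338575651359 z [-0.0001 -0.0001 -1.    ] F [-0.4895 -1.7566 -1.3775] M [-0.0504  0.0617 -0.0307] w 0.014691688630415856 q [ 0.3307  0.7685  1.5452 -0.      0.828   0.4764]
```

View pics/c1.png

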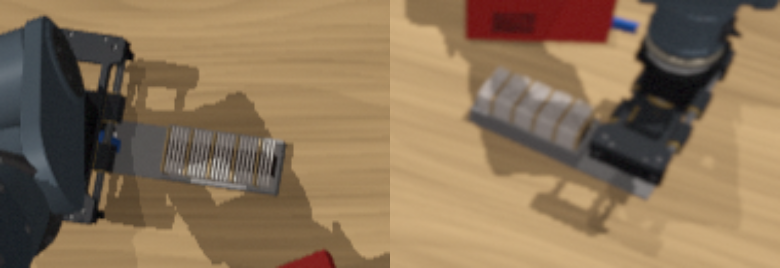

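```bash
python3 - <<'E'
from h import *
np.set_printoptions(precision=4,suppress=True)
print("red",tri((232,273),(321,193)),tri((250,325),(322,163)),tri((154,303),(383,194)))
print("mug near", onz("top",(250,118),.09), onz("top",(212,98),.05),"turq",tri((294,119),(215,273)),onz("top",(298,158),.0))
E
```

```text
red (array([0.422 , 0.0504, 0.0944]), np.float64(0.004654591601145919)) (array([0.3136, 0.0116, 0.1033]), np.float64(0.004996028097280184)) (array([0.3604, 0.2116, 0.0986]), np.float64(0.0024434311002771007))
mug near [0.769 0.011 0.09 ] [0.8314 0.1009 0.05  ] turq (array([ 0.7706, -0.0901,  0.083 ]), np.float64(0.003636692630744759)) [ 0.7013 -0.1025  0.    ]
```

Emit:
{"method": "drive_tool", "body": {"plan": [[[-0.14,-0.58,0,0,0,0.3],[-0.14,-0.58,0,0,0,0.3],[-0.14,-0.58,0,0,0,0.3],[-0.14,-0.58,0,0,0,0.3],[-0.14,-0.58,0,0,0,0.3],[-0.14,-0.58,0,0,0,0.3],[-0.14,-0.58,0,0,0,0.3],[-0.14,-0.58,0,0,0,0.26]]]}}

```text
time: 5.08
position: [0.5222, 0.19, 0.2247]
tool_rot: [0.67, 0.742, 0.0, -0.0]
ft_force: [-0.5, 1.0, 0.0]
grip_width: 0.0136
```

Emit:
{"method": "drive_tool", "body": {"plan": [[[-0.14,-0.58,0,0,0,0],[-0.14,-0.58,0,0,0,0],[0,0,0,0,0,0],[0,0,0,0,0,0]]]}}

```text
time: 5.58
position: [0.5154, 0.1612, 0.2247]
tool_rot: [0.671, 0.742, -0.0, -0.0]
ft_force: [-1.1, 0.3, -0.3]
grip_width: 0.0134
```

```bash
python3 st.py; python3 - <<'E'
from h import *
cv2.imwrite(f"pics/top2.png",cv2.cvtColor(camera("top"),cv2.COLOR_RGB2BGR))
a=cv2.imread("pics/top2.png")
cv2.imwrite("pics/c2.png",cv2.resize(a[165:270,165:295],None,fx=5.6,fy=5.6,interpolation=cv2.INTER_CUBIC))
E
```

```text
t 5.575 tcp [0.5154 0.1612 0.2247] grasp [0.5153 0.1612 0.0607] jaw deg 5.771288652471242 z [-0.0003  0.     -1.    ] F [-1.114   0.2502 -0.3366] M [-0.1922  0.0726 -0.0563] w 0.013378523614666819 q [ 0.0961  0.6936  1.7812  0.0001  0.6671 -0.0047]
```

View pics/c2.png

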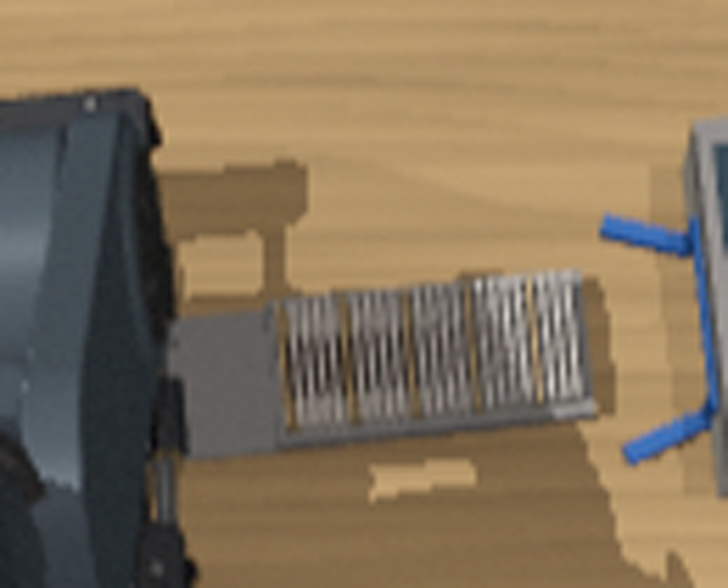

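```bash
python3 - <<'E'
from h import *
np.set_printoptions(precision=4,suppress=True)
un=lambda p:((p[0]+.5)/5.6-.5+165,(p[1]+.5)/5.6-.5+165)
s=np.array([.5483,-.1648]);x=np.array([np.cos(-1.4685),np.sin(-1.4685)]);y=np.array([-x[1],x[0]])
f=lambda uv,z:(lambda g:(g@x,g@y))(onz("top",un(uv),z)[:2]-s)
print("top slides edge",f((275,302),.054),f((580,272),.054))
print("tail upper",f((175,320),.004),f((272,308),.004),"tail lower",f((190,457),.004),f((276,449),.004))
print("bottom nose/lower",f((597,413),.0),f((278,450),.0))
print("nose",f((580,272),.054),f((590,402),.054))
g=np.array([.5153,.1612])-s;print("handle",g@x,g@y)
E
```

```text
top slides edge (np.float64(-0.25627336049771954), np.float64(0.024144202878530367)) (np.float64(-0.1333788478583342), np.float64(0.023733521403064037))
tail upper (np.float64(-0.3024072611971088), np.float64(0.028607430022157935)) (np.float64(-0.2618005031053126), np.float64(0.02950213142289123)) tail lower (np.float64(-0.30101966516996087), np.float64(-0.029231472975621)) (np.float64(-0.26537429068472124), np.float64(-0.029631431918518754))
bottom nose/lower (np.float64(-0.1310226188711026), np.float64(-0.028157217806310957)) (np.float64(-0.2649269978992138), np.float64(-0.029723390901672832))
nose (np.float64(-0.1333788478583342), np.float64(0.023733521403064037)) (np.float64(-0.13489381608759152), np.float64(-0.029067512245689292))
handle -0.3276656613767654 0.00046298437009011946
```

Emit:
{"method": "drive_tool", "body": {"plan": [[[0.05,-0.5,0,0,0,0],[0.05,-0.5,0,0,0,0],[0.05,-0.5,0,0,0,0],[0.05,-0.5,0,0,0,0],[0.05,-0.5,0,0,0,0],[0.05,-0.5,0,0,0,0],[0,0,0,0,0,0]]]}}

```text
time: 6.5
position: [0.5231, 0.0851, 0.2247]
tool_rot: [0.671, 0.742, -0.0, 0.0]
ft_force: [0.0, -0.2, -0.7]
grip_width: 0.0138
```

```bash
cat > ch.py <<'E'
from h import *
o=robot.get_obs();s=np.array([.5483,-.1648]);x=np.array([np.cos(-1.4685),np.sin(-1.4685)]);y=np.array([-x[1],x[0]])
g=np.array(o["position"])[:2]-s;f=np.array(o["ft_force"])
print("scanner xy",g@x,g@y,"F along",f[:2]@x,"lat",f[:2]@y,"M",o["moment"],"w",o["grip_width"])
E
python3 ch.py;python3 st.py
```

```text
scanner xy -0.2511852370733917 0.0004924171676183783 F along 0.25058804554134095 lat 0.004674742554182099 M [-0.09844436  0.03759108  0.01255002] w 0.013772779675001718
t 6.5 tcp [0.5231 0.0851 0.2247] grasp [0.5232 0.0851 0.0607] jaw deg 5.730448203311042 z [ 0.0002 -0.0003 -1.    ] F [ 0.0302 -0.2488 -0.6623] M [-0.0984  0.0376  0.0126] w 0.013772779675001718 q [-0.0496  0.6863  1.8068 -0.0005  0.6483 -0.1492]
```

Emit:
{"method": "drive_tool", "body": {"plan": [[[0.05,-0.5,0,0,0,0],[0.05,-0.5,0,0,0,0],[0.05,-0.5,0,0,0,0],[0.05,-0.5,0,0,0,0],[0.05,-0.5,0,0,0,0],[0.05,-0.5,0,0,0,0],[0.05,-0.5,0,0,0,0],[0.05,-0.5,0,0,0,0]]]}}

```text
time: 7.5
position: [0.5329, -0.0145, 0.2247]
tool_rot: [0.67, 0.742, -0.0, -0.0]
ft_force: [-0.3, 0.9, -0.7]
grip_width: 0.0135
```

```bash
python3 ch.py
```

```text
scanner xy -0.15104566029729502 5.263240810914213e-05 F along -0.9469279537261408 lat -0.20813088642064898 M [ 0.05000067  0.06480802 -0.00148718] w 0.013450857525677862
```

14 mm to go. I'll push slowly until the force shows the stop.

Emit:
{"method": "drive_tool", "body": {"plan": [[[0.01,-0.12,0,0,0,0],[0.01,-0.12,0,0,0,0],[0.01,-0.12,0,0,0,0],[0.01,-0.12,0,0,0,0]]]}}

```text
time: 8.0
position: [0.5338, -0.0256, 0.2247]
tool_rot: [0.67, 0.742, -0.0, -0.0]
ft_force: [-0.9, 0.4, -1.2]
grip_width: 0.0133
```

Emit:
{"method": "drive_tool", "body": {"plan": [[[0,-0.04,0,0,0,0],[0,-0.04,0,0,0,0]]]}}

```text
time: 8.25
position: [0.5339, -0.0276, 0.2247]
tool_rot: [0.67, 0.742, 0.0, -0.0]
ft_force: [-0.9, 0.6, -2.0]
grip_width: 0.0137
```

```bash
python3 ch.py
```

```text
scanner xy -0.13793807138306186 -0.0003569547788437143 F along -0.7011723940228933 lat -0.8170264270944271 M [0.06815905 0.03623517 0.03834945] w 0.013686359211212426
```

Emit:
{"method": "drive_tool", "body": {"plan": [[[0,-0.06,0,0,0,0],[0,-0.06,0,0,0,0],[0,0,0,0,0,0]]]}}

```text
time: 8.62
position: [0.5338, -0.0305, 0.2248]
tool_rot: [0.67, 0.742, 0.0, -0.0]
ft_force: [-0.7, 2.4, 0.2]
grip_width: 0.0136
```

Emit:
{"method": "drive_tool", "body": {"plan": [[[0,-0.06,0,0,0,0],[0,-0.06,0,0,0,0],[0,0,0,0,0,0]]]}}

```text
time: 9.0
position: [0.5334, -0.0314, 0.2249]
tool_rot: [0.671, 0.742, 0.001, -0.002]
ft_force: [1.0, 12.8, 2.0]
grip_width: 0.0135
```

```bash
python3 ch.py
```

```text
scanner xy -0.13426810538025205 -0.001190528268411237 F along -12.60318826798008 lat 2.3382519709964016 M [ 1.98468761 -0.24181347  0.15803443] w 0.013536350106835125
```

Emit:
{"method": "drive_tool", "body": {"plan": [[[0,-0.05,0,0,0,0],[0,-0.04,0,0,0,0],[0,0,0,0,0,0],[0,0,0,0,0,0]]]}}

```text
time: 9.5
position: [0.5333, -0.032, 0.225]
tool_rot: [0.671, 0.741, 0.002, -0.003]
ft_force: [1.8, 20.8, 4.6]
grip_width: 0.0135
```

```bash
python3 ch.py
```

```text
scanner xy -0.1336593084119239 -0.0013590498270663108 F along -20.50501050260787 lat 3.8724623286717836 M [ 3.29441251 -0.47256338  0.15809063] w 0.013541840862109977
```

Emit:
{"method": "drive_tool", "body": {"plan": [[[0,0.05,0,0,0,0],[0,0,0,0,0,0]]]}}

```text
time: 9.75
position: [0.5333, -0.0316, 0.225]
tool_rot: [0.671, 0.742, 0.002, -0.002]
ft_force: [1.8, 15.2, 2.7]
grip_width: 0.0133
```

Emit:
{"method": "drive_tool", "body": {"plan": [[[0,0,0,0,0,0],[0,0,0,0,0,0],[0,0,0,0,0,0],[0,0,0,0,0,0],[0,0,0,0,0,0],[0,0,0,0,0,0]]], "grip": 0}}

```text
time: 10.5
position: [0.5339, -0.0348, 0.2247]
tool_rot: [0.67, 0.742, -0.0, 0.0]
ft_force: [-0.2, -0.3, 1.4]
grip_width: 0.0658
```

Emit:
{"method": "drive_tool", "body": {"plan": [[[0,0,0.9,0,0,0],[0,0,0.9,0,0,0],[0,0,0.9,0,0,0],[0,0,0.9,0,0,0],[0,0.3,0.9,0,0,0],[0,0.6,0.9,0,0,0],[0,0.6,0,0,0,0],[0,0,0,0,0,0]]]}}

```text
time: 11.5
position: [0.5333, 0.0039, 0.359]
tool_rot: [0.67, 0.743, -0.0, -0.001]
ft_force: [0.3, 0.1, 0.1]
grip_width: 0.0873
```

```bash
python3 st.py; python3 - <<'E'
from h import *
for n in("scene","top"):
    cv2.imwrite(f"pics/{n}3.png",cv2.cvtColor(camera(n),cv2.COLOR_RGB2BGR))
a=cv2.imread("pics/top3.png");b=cv2.imread("pics/scene3.png")
o=np.hstack([cv2.resize(a[165:265,225:385],(400,250)),cv2.resize(b[150:250,170:330],(400,250))]);cv2.imwrite("pics/c3.png",o)
E
```

```text
t 11.5 tcp [0.5333 0.0039 0.359 ] grasp [0.533  0.0039 0.195 ] jaw deg 5.918150173873514 z [-0.0016  0.0003 -1.    ] F [0.2977 0.0673 0.1149] M [-0.1233  0.0184  0.0302] w 0.08725127323247987 q [-0.2024  0.4672  1.7095 -0.0001  0.9664 -0.3057]
```

View pics/c3.png

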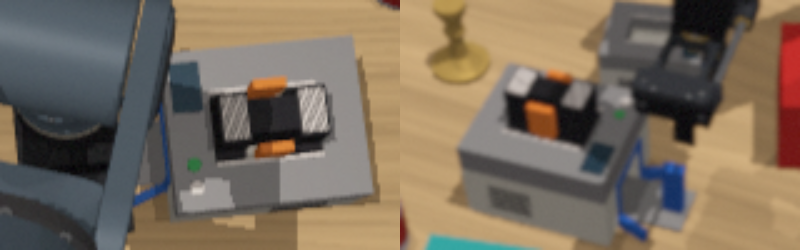

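Emit:
{"method": "drive_tool", "body": {"plan": [[[0.08,-0.84,0,0,0,0],[0.08,-0.84,0,0,0,0],[0.08,-0.84,0,0,0,0],[0.08,-0.84,0,0,0,0],[0.07,-0.84,0,0,0,0],[0.07,-0.84,0,0,0,0],[0.07,-0.84,0,0,0,0],[0.07,-0.84,0,0,0,0]]]}}

```text
time: 12.6
position: [0.5489, -0.1666, 0.3598]
tool_rot: [0.67, 0.742, 0.0, 0.0]
ft_force: [0.3, 0.7, 0.3]
grip_width: 0.0872
```

Emit:
{"method": "drive_tool", "body": {"plan": [[[0,0,0,0,0,0],[0,0,0,0,0,0],[0,0,0,0,0,0]]]}}

```text
time: 12.98
position: [0.5487, -0.1644, 0.3597]
tool_rot: [0.67, 0.742, 0.0, -0.0]
ft_force: [0.2, -0.1, -0.8]
grip_width: 0.0873
```

```bash
python3 ch.py; python3 st.py; python3 - <<'E'
from h import *
for n in("scene","top"):
    cv2.imwrite(f"pics/{n}4.png",cv2.cvtColor(camera(n),cv2.COLOR_RGB2BGR))
a=cv2.imread("pics/top4.png");b=cv2.imread("pics/scene4.png")
o=np.hstack([cv2.resize(a[165:265,225:385],(400,250)),cv2.resize(b[150:250,170:330],(400,250))]);cv2.imwrite("pics/c4.png",o)
cv2.imwrite("pics/c4b.png",cv2.resize(a[190:250,230:320],None,fx=6,fy=6,interpolation=cv2.INTER_CUBIC))
# expected home handle in scene
s=np.array([.5483,-.1648]);x=np.array([np.cos(-1.4685),np.sin(-1.4685)]);y=np.array([-x[1],x[0]])
for n in("scene","top"):
  for d in(-.149,-.125):
    for l in(-.007,.007): print(n,d,l,proj(n,[*(s+d*x+l*y),.072]))
  for l in(-.03,.03): print(n,"tail end",l,proj(n,[*(s-.155*x+l*y),.004]))
E
```

```text
scanner xy -0.0003692602697753759 0.0004325164951353992 F along 0.15752857188128552 lat 0.21845420441544103 M [-0.09074208  0.06410243 -0.01129505] w 0.08726460984813679
t 12.975 tcp [ 0.5487 -0.1644  0.3597] grasp [ 0.5486 -0.1643  0.1957] jaw deg 5.862737791282399 z [-0.0005  0.0005 -1.    ] F [ 0.2334 -0.1344 -0.846 ] M [-0.0907  0.0641 -0.0113] w 0.08726460984813679 q [-0.4862  0.514   1.6114  0.0003  1.0169 -0.5886]
scene -0.149 -0.007 [283.09779604 216.54155214]
scene -0.149 0.007 [281.50989585 220.21192417]
scene -0.125 -0.007 [274.82264896 214.54374681]
scene -0.125 0.007 [273.18446848 218.18502958]
scene tail end -0.03 [287.65367703 226.88483421]
scene tail end 0.03 [281.16101635 242.49383918]
top -0.149 -0.007 [262.67996784 226.27085652]
top -0.149 0.007 [262.03049822 220.03729044]
top -0.125 -0.007 [273.46898583 225.16035888]
top -0.125 0.007 [272.80062432 218.93539604]
top tail end -0.03 [261.10903073 240.00181789]
top tail end 0.03 [258.50156423 214.76449584]
```

View pics/c4.png

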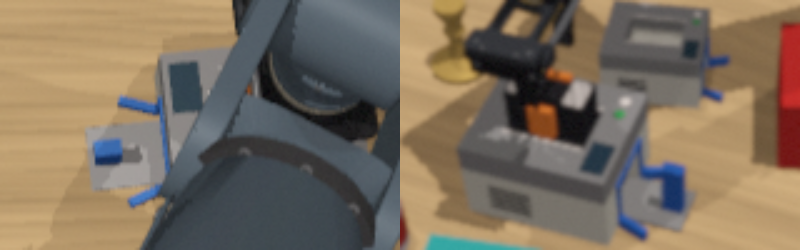

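View pics/c4b.png

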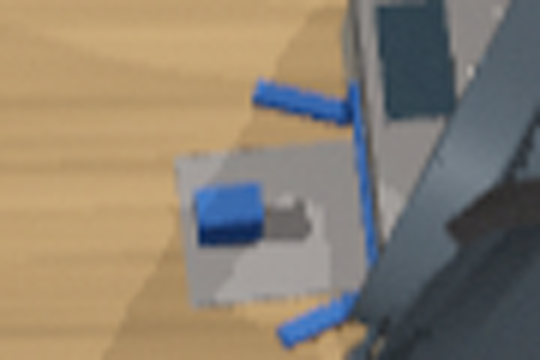

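The tray is home: its tail-end corners are at (259,216) and (262,241), against a prediction of (258.5,215) and (261,240), which is about 2 mm deeper. I'm centred over the cassette, so next I descend and pinch.

Emit:
{"method": "drive_tool", "body": {"plan": [[[0,0,-0.5,0,0,0],[0,0,-0.5,0,0,0],[0,0,-0.5,0,0,0],[0,0,-0.5,0,0,0],[0,0,-0.46,0,0,0],[0,0,0,0,0,0],[0,0,0,0,0,0]]]}}

```text
time: 13.95
position: [0.549, -0.1653, 0.2984]
tool_rot: [0.67, 0.742, 0.0, 0.0]
ft_force: [-0.2, -0.4, 0.5]
grip_width: 0.087
```

```bash
python3 ch.py; python3 st.py
```

```text
scanner xy 0.0005537558371799944 0.0006635737721191508 F along 0.4096628778018344 lat -0.23024595093102213 M [ 0.01659177  0.02560967 -0.02773605] w 0.08704862926425207
t 13.95 tcp [ 0.549  -0.1653  0.2984] grasp [ 0.5491 -0.1653  0.1344] jaw deg 5.81046250270721 z [ 0.0004 -0.0002 -1.    ] F [-0.1872 -0.431   0.547 ] M [ 0.0166  0.0256 -0.0277] w 0.08704862926425207 q [-0.4873  0.6018  1.6587  0.      0.8807 -0.5887]
```

Emit:
{"method": "drive_tool", "body": {"plan": [[[0,0,0,0,0,0],[0,0,0,0,0,0],[0,0,0,0,0,0],[0,0,0,0,0,0],[0,0,0,0,0,0],[0,0,0,0,0,0],[0,0,0,0,0,0],[0,0,0,0,0,0]]], "grip": 1, "force": 30}}

```text
time: 14.95
position: [0.549, -0.1652, 0.2991]
tool_rot: [0.67, 0.742, 0.0, 0.001]
ft_force: [-0.6, 0.6, 5.8]
grip_width: 0.0433
```

```bash
python3 ch.py; python3 st.py
```

```text
scanner xy 0.0004804921352420399 0.0006803717865460243 F along -0.7046221119464319 lat -0.579756534971901 M [0.08494599 0.16178243 0.01545936] w 0.04326782729394943
t 14.95 tcp [ 0.549  -0.1652  0.2991] grasp [ 0.5492 -0.1653  0.1351] jaw deg 5.815279033954127 z [ 0.001  -0.0005 -1.    ] F [-0.6487  0.6417  5.7769] M [0.0849 0.1618 0.0155] w 0.04326782729394943 q [-0.4871  0.6006  1.6584  0.0001  0.8816 -0.5887]
```

```bash
python3 - <<'E'
from h import *
cv2.imwrite("pics/scene5.png",cv2.cvtColor(camera("scene"),cv2.COLOR_RGB2BGR))
b=cv2.imread("pics/scene5.png")
cv2.imwrite("pics/c5.png",cv2.resize(b[140:250,170:300],None,fx=5,fy=5,interpolation=cv2.INTER_CUBIC))
E
python3 st.py
```

```text
t 15.0 tcp [ 0.549  -0.1652  0.2991] grasp [ 0.5492 -0.1653  0.1351] jaw deg 5.811730921319651 z [ 0.0009 -0.0004 -1.    ] F [-0.445  -0.04    6.5573] M [ 0.0752  0.1734 -0.0517] w 0.04325244821327914 q [-0.4872  0.6006  1.6584  0.0001  0.8816 -0.5887]
```

View pics/c5.png

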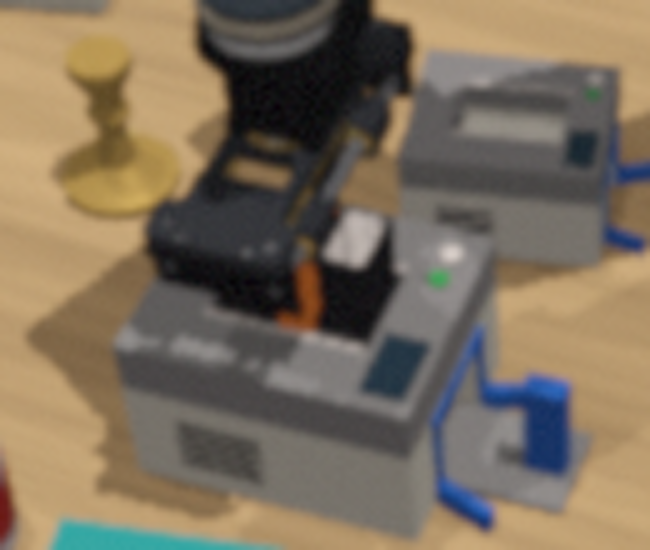

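The pads are on both catches. I'll lift gently and watch the force for a latch.

Emit:
{"method": "drive_tool", "body": {"plan": [[[0,0,0.08,0,0,0],[0,0,0.08,0,0,0],[0,0,0.08,0,0,0],[0,0,0,0,0,0]]]}}

```text
time: 15.5
position: [0.5489, -0.1652, 0.3042]
tool_rot: [0.67, 0.742, -0.0, -0.0]
ft_force: [-0.1, 0.3, -2.5]
grip_width: 0.043
```

```bash
python3 ch.py; python3 st.py
```

```text
scanner xy 0.0004376988468713328 0.0005175900125020164 F along -0.2683560195636671 lat -0.059024770536377794 M [-0.06782045  0.04084867 -0.03316578] w 0.0430078854392149
t 15.5 tcp [ 0.5489 -0.1652  0.3042] grasp [ 0.5488 -0.1652  0.1402] jaw deg 5.813152262431245 z [-0.0001  0.     -1.    ] F [-0.0861  0.2609 -2.5241] M [-0.0678  0.0408 -0.0332] w 0.0430078854392149 q [-0.4872  0.593   1.6551 -0.      0.8936 -0.5887]
```

Emit:
{"method": "drive_tool", "body": {"plan": [[[0,0,0.3,0,0,0],[0,0,0.4,0,0,0],[0,0,0.4,0,0,0],[0,0,0.4,0,0,0],[0,0,0.5,0,0,0],[0,0,0.5,0,0,0],[0,0,0.5,0,0,0],[0,0,0.5,0,0,0]]]}}

```text
time: 16.5
position: [0.5488, -0.1651, 0.3927]
tool_rot: [0.67, 0.742, 0.0, 0.0]
ft_force: [-0.4, 0.6, -2.7]
grip_width: 0.0431
```

Emit:
{"method": "drive_tool", "body": {"plan": [[[0,0,0.5,0,0,0],[0,0,0.5,0,0,0],[0,0,0.5,0,0,0],[0,0,0.5,0,0,0],[0,0,0.5,0,0,0],[0,0,0.3,0,0,0],[0,0,0.2,0,0,0],[0,0,0,0,0,0]]]}}

```text
time: 17.5
position: [0.5489, -0.1652, 0.4669]
tool_rot: [0.67, 0.742, 0.0, 0.0]
ft_force: [-0.7, -0.2, -3.2]
grip_width: 0.0427
```

Emit:
{"method": "drive_tool", "body": {"plan": [[[0,0,0,0,0,0],[0,0,0,0,0,0],[0,0,0,0,0,0],[0,0,0,0,0,0]]]}}

```text
time: 18.0
position: [0.5489, -0.1652, 0.4666]
tool_rot: [0.67, 0.742, -0.0, -0.0]
ft_force: [-0.6, 1.4, -3.7]
grip_width: 0.0432
```

```bash
python3 ch.py; python3 st.py; python3 - <<'E'
from h import *
for n in("scene","top"):
    cv2.imwrite(f"pics/{n}6.png",cv2.cvtColor(camera(n),cv2.COLOR_RGB2BGR))
a=cv2.imread("pics/top6.png");b=cv2.imread("pics/scene6.png")
cv2.imwrite("pics/c6.png",np.hstack([cv2.resize(b[80:260,120:340],(480,393)),cv2.resize(a[180:260,230:280],(245,393))]))
E
```

```text
scanner xy 0.00044671542305080086 0.0005207999637852719 F along -1.4137574990268236 lat -0.42351603589562814 M [-0.07771258  0.03526631  0.02369824] w 0.043193402288332114
t 18.0 tcp [ 0.5489 -0.1652  0.4666] grasp [ 0.5488 -0.1652  0.3026] jaw deg 5.812079879242134 z [-0.0003  0.0001 -1.    ] F [-0.5657  1.3631 -3.7031] M [-0.0777  0.0353  0.0237] w 0.043193402288332114 q [-0.4872  0.3909  1.4894 -0.      1.2616 -0.5887]
```

View pics/c6.png

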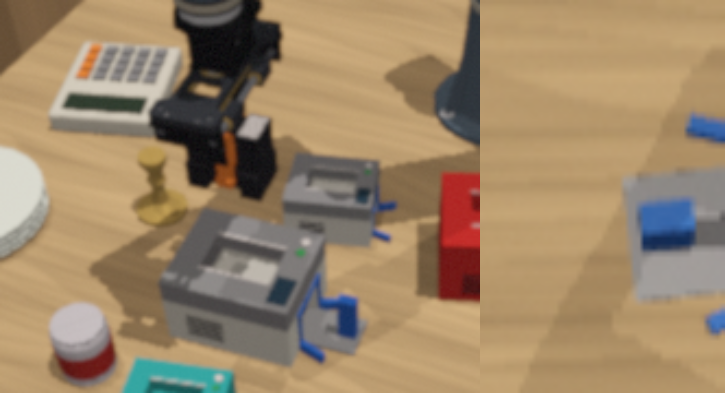

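```bash
python3 - <<'E'
from h import *
s=np.array([.5483,-.1648]);x=np.array([np.cos(-1.4685),np.sin(-1.4685)]);y=np.array([-x[1],x[0]])
for z in(.206,.24): print(z,[proj("scene",[*(s+a*x+b*y),z]).round(1) for a,b in((-.045,.0275),(.045,.0275))])
print("seen bottom", 120+262*220/480, 80+197*180/393)
r=robot.hand_in();print(r)
E
```

```text
0.206 [array([239.6, 182. ]), array([207.2, 174.5])]
0.24 [array([238.6, 172.2]), array([205.5, 164.7])]
seen bottom 240.08333333333331 170.2290076335878
the job is handed in; nothing more can be done
None
```

I slid the tray by its blue handle into the large grey scanner until it hit the hard stop, then released it. I then pinched both orange catches, drew the cassette straight up out of the well, and handed the job in at about 18 s while still holding it.

**Tray:**
- The push force rose to about 20 N at the stop.
- Afterwards the tail's end showed within about 1 px (about 2 mm) of the predicted home position, slightly on the deep side. It had not moved at the last look.

**Cassette:**
- It is held pinched at a 43 mm jaw reading. That is about 3 mm under the stated 46 mm, which I put down to pad give or a reading offset.
- It looks upright in the last picture. The downward load was 2.5–3.7 N, within its stated weight range, and there was no sign of latching on the way up.
- From the arm pose, its underside is at z ≈ 0.24 m, about 13 cm above the scanner's top. Its lower corner appears at row 170, against a prediction of 172 for that height and 182 for the 10 cm minimum.

**Bystanders:** I kept the arm clear of the mug, candlestick and tin. The candlestick and tin were standing in the last picture, but I did not look at the mug again.

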